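# Unlatch the terminal box and push its cover off

### The job

Open the terminal box on the tray: press its black snap tab fully in with the fingertips, then push the released cover along its guides, off its seat and onto the empty rest, until it is up against the end stop or nearly so and the terminals are fully uncovered. Push only: do not grip or lift the cover, and leave the other things on the tray where they are.

Things in the scene. Friction and masses are not known exactly. Their poses are not given: they have to be found in the camera images.
- box: grey terminal box fixed to the tray, 190 mm long (x), 86 mm wide (y); origin at the centre of its underside, on the tray. Its +x is the way the cover slides, roughly to the robot's left. Deck 30 mm above the tray; two rails 4 mm above the deck carry the cover. Guide walls along both sides, 72 mm apart inside, top 40 mm above the tray. Rear half: seat; front half: empty rest with the tab in it
- seat_centre (a point): middle of the seat (x -89 to -9 mm of the box), at the height of the rails, 34 mm above the tray; below it the well of the terminals (x -78 to -20 mm). Over the seat (x -95 to -12 mm) the guide walls carry lips, 62 mm apart inside, top 46 mm above the tray, which hold the cover's flange down. Rear stop at x -95 to -89 mm, top at 40 mm
- rest_centre (a point): middle of the rest (x -9 to +89 mm of the box; this point is at x +49 mm), 34 mm above the tray, fixed to the box. No lips here. The end stop stands at x +89 to +95 mm, top 42 mm above the tray. The pushed-off cover has its origin within 18 mm of this point
- cover: grey loose cover, about 0.12 kg: flange 78 (x) x 70 x 5 mm with a solid cap 72 x 56 mm on it, total height 32 mm; origin at the centre of its underside, axes as the box. It starts on the seat, top 66 mm above the tray, blocked in front by the raised tab. Once the tab is down it slides along +x of the box by about 98 mm, until the flange meets the end stop
- push_face (a point): middle of the rear (-x) face of the cover's cap, 36 mm behind the cover's middle and 22 mm above its underside; push here along +x of the box. The face is 56 mm wide and free from 46 to 66 mm above the tray
- tab (a joint): snap tab, m pressed in: about 0 = up (blocks the cover), 0.010 = fully in, its top then 1 mm above the deck. It slides straight down under about 5 N and stays where it is pushed (friction, no return spring). The cover clears it from 0.007
- tab_press (a point): where to press: on the ribbed top of the black tab, which is 35 (x) x 33 mm. The point lies 16 mm to +x of the middle of the box, on its centre line, 26 mm ahead of the cover's front edge, and about 41 mm above the tray while the tab is up; it moves with the tab
- damper_piston: a flat white ring with a black band, 44 mm across, 14 mm high, lying near the rear end of the box; leave it alone. Origin at the centre of its underside
- seal_tin_2: a plain pale flat round tin, 62 mm across, 32 mm high, near the end-stop end of the box; leave it alone. Origin at the centre of its underside
- grease_tub: a round tub with a red lid, 70 mm across, 72 mm high, at the right end of the tray; leave it alone. Origin at the centre of its underside
- valve_spring: a standing steel coil spring, 47 mm across, 52 mm high, at the right end of the tray; leave it alone. Origin at the centre of its underside
- shelf_jar: a small jar with a cream lid, 58 mm across, 85 mm high, at the left end of the tray; leave it alone. Origin at the centre of its underside
- torch: a black pocket torch, 122 x 33 x 34 mm, lying at the left end of the tray; leave it alone. Origin at the centre of its underside

How it is judged (in metres and radians):
On the way, in this order (a step that is already met when the one before it is completed fails the run):
1. the tab is pressed in while the cover is still on its seat (value of joint tab above 0.007 m and x of cover in the frame of box below -0.035 m), for 0.05 s.
2. the cover has been pushed off its seat onto the rest (x of cover in the frame of box above 0.031 m and z of cover in the frame of box between 0.031 and 0.037 m and y of cover in the frame of box between -0.006 and 0.006 m and angle between cover's own z axis and vertical below 0.06 rad), for 0.2 s.
At the end, for the whole second after the job is handed in: The cover lies flat (within 0.06 rad) and at rest between the guides on the rest, its middle within 18 mm of the middle of the rest, so that it is wholly off its seat (trailing edge past the seat); the tab is still in (at least 6.5 mm) (all of step 2 and x of cover in the frame of box below 0.055 m and value of joint tab above 0.0065 m and linear speed of cover below 0.01 m/s); the robot touches nothing.
It fails at once if the cover is lifted (more than 10 mm off its rails) or tipped (z of cover in the frame of box above 0.044 m or angle between cover's own z axis and vertical above 0.25 rad).
It fails at once if the cover is taken between the fingers (x of the grasp point in the frame of cover between -0.03 and 0.03 m and y of the grasp point in the frame of cover between -0.026 and 0.026 m and z of the grasp point in the frame of cover below 0.038 m).
It fails at once if another thing on the tray is moved by more than 15 mm (distance of any of damper_piston, seal_tin_2, grease_tub, valve_spring, shelf_jar, torch from where it was at the start of the episode above 0.015 m).
It also fails if it takes over 42 s, if anything falls off the work surface, if the arm or the gripper's body presses on something with over 40 N, if the wrist force passes 120 N, or if a joint passes its speed limit or range.

### The arm

A 7-joint arm with a two-finger parallel gripper is mounted at the origin on a cart in front of the work surface, level with it; the furniture and walls round the work are solid. World frame = base frame: x ahead of the robot, y to its left, z up, the work surface at z = 0. Lengths are in mm, angles in rad, forces in N, time in s.
With the tool pointing down it reaches from about 400 to 900 mm from the base axis. Payload 5.6 kg.
Tool frame: the origin (TCP) lies midway between the tips of the shut fingers; the grasp point (between the pads) lies 19 mm behind it; z points along the fingers, y is the line along which they close (so a half turn about z gives the same grasp; the last joint's range is limited). The gripper opens to 92 mm and grips with 3 to 60 N. Pads are 20 mm wide; open, the fingers measure 128 mm over their backs; the gripper's body (75 mm by 189 mm) begins 69 mm behind the grasp point.
Start: joints at [-1.208, 0.468, -0.012, 1.603, 0.006, 1.071, -0.056], TCP at [256.631, 597.202, 214.592] pointing down, gripper open.
Joint ranges: [-2.53, 2.53], [-0.31, 2.02], [-1.57, 1.55], [0.28, 2.44], [-1.29, 4.43], [0.15, 1.84], [-2.92, 2.92]. Speed limits (rad/s): [2.57, 2.57, 3.14, 3.14, 3.14, 3.14, 3.14].

### API

Orientations are given as a rotation vector (axis times angle).
In Python, from cell import robot, grip, kin, viewer gives the robot as it stands. Calls block until the motion is done:
- robot.movep(position, orientation): joint-space move of the TCP to a pose.
- robot.servo_line(position, feed=150, rotation=None): straight line of the TCP; rotation=None keeps the orientation; feed is the mean speed in mm/s.
- robot.goto_joints(angles): joint-space move.
- grip(opening, newtons=None): opening from 0.0 (shut) to 1.0 (fully open); newtons is the grip in N (None keeps the last); returns when the fingers have stopped.
- robot.hold(seconds).
- kin.ik(position, orientation): joint angles nearest the present ones, or None.
- robot.observe(): the state.
- viewer.read_camera(name): name is "scene" or "top" or "wrist"; returns the picture (384x512x3 uint8, red, green, blue); there is no depth.
- viewer.camera_info(name): a dict with "camera_matrix" (3x3 intrinsics, pixels), "R" (3x3) and "t" (3): a world point X has camera coordinates R X + t. Camera axes: x right, y down, z forward; pixel columns grow to the right and rows downward; lengths in mm; the calibration is good to about 2 mm. The wrist camera is an equidistant fisheye: a pixel r from the principal point sees the ray r / f radians off the axis. A picture is of the moment at which its call begins: read the wrist's pose just before it. camera_info takes no time and is no camera call; for the wrist camera it gives the pose at the moment of the call.
A pose or a line that the arm cannot do raises robot.IKError and nothing moves.
- robot.job_done(): hands the job in; it is judged then, once.
Trained networks look in the newest picture that a camera, given by its name, has taken for a name from the list of things; names that differ only in an ending like _2 or _b are one class to them, and where a whole thing is asked for, a point or a joint stands for the part that bears it (a point fixed in the world has none). Each returns a list of dicts, best first, with "confidence" (0 to 1); they miss things now and then, are a little off and sometimes report something else, mostly with a low value. They report only what shows in the picture. A call takes as long as a camera call.
- viewer.silhouettes(name, camera): "mask" (384x512 bool, what is visible of it).
- viewer.pinpoint(name, camera): "at" ([x, y, z] in mm, in the coordinates of the camera as it stood for that picture, good to about 4 mm: a listed point, or the origin of a listed thing).
The state is a dict: "t": time; "joints": joint angles; "joint_velocities": joint speeds; "joint_torque": joint torques, N m; "tcp_pos": TCP position; "tcp_rot": TCP orientation; "contact_force": force on the tool from outside, world axes, zero at the start; "wrist_torque": the same for the moment, N m; "grip_width": opening from 0.0 (shut) to 1.0 (fully open); "grip_force": force on a finger pad.
Only numpy, scipy, OpenCV 4.12 (cv2) and the standard library are available. Lean on these libraries where they do the work, as an engineer would, in place of code of your own. Each camera call takes 0.05 s, during which the arm holds its last target. There are 200 camera calls.

## Working session

There is one attempt and no reset: what is moved stays moved. The work goes in short steps, each a Python script; the robot and the scene stay as the last script left them, time stands still between calls to the robot, and variables do not carry over. Pictures are saved under pics/ and viewed, at most 10 in all, crops included, and the job is handed in when it is done.

```bash
mkdir -p pics; ls; cat > h.py <<'E'
import numpy as np, cv2
from cell import robot, grip, kin, viewer
def w(cam, p, info=None):
    i=info or viewer.camera_info(cam); R=np.array(i["R"]);return R.T@(np.array(p)-np.array(i["t"]))
def pix(cam,X):
    i=viewer.camera_info(cam); c=np.array(i["R"])@np.array(X)+np.array(i["t"]); u=np.array(i["camera_matrix"])@c; return u[:2]/u[2]
E
python3 - <<'E'
from h import *
ims=[]
for c in("scene","top"):
    ims.append(viewer.read_camera(c))
    for n in("box","cover","tab_press","push_face","seat_centre","rest_centre","damper_piston","seal_tin_2","grease_tub","valve_spring","shelf_jar","torch"):
        for d in viewer.pinpoint(n,c)[:1]: print(c,n,round(d["confidence"],2),w(c,d["at"]).round(1))
cv2.imwrite("pics/a.png",cv2.resize(np.vstack(ims)[:,:,::-1],(400,600),interpolation=cv2.INTER_AREA))
cv2.imwrite("pics/top.png",ims[1][:,:,::-1])
s=robot.observe();print(s["t"],s["tcp_rot"],s["contact_force"])
E
```

```text
pics
scene box 0.56 [494.6 -45.3  -5.7]
scene cover 0.62 [491.8 -97.5  34.5]
scene tab_press 0.6 [498.9 -27.8  40.9]
scene push_face 0.79 [ 488.8 -132.8   58. ]
scene seat_centre 0.9 [492.1 -91.4  30.8]
scene rest_centre 0.61 [500.8  -2.   36.4]
scene damper_piston 0.62 [ 475.2 -190.2    1.1]
scene seal_tin_2 0.79 [ 4.955e+02  1.010e+02 -3.000e-01]
scene grease_tub 0.88 [ 561.1 -304.     0.8]
scene valve_spring 0.57 [ 456.5 -305.8    4.2]
scene shelf_jar 0.97 [558.8 344.6  -2.3]
scene torch 0.87 [5.583e+02 2.803e+02 3.000e-01]
top box 0.72 [496.7 -44.4   3. ]
top cover 0.58 [493.1 -96.8  30.8]
top tab_press 0.52 [494.5 -31.8  40.3]
top push_face 0.75 [ 488.6 -134.1   58.8]
top seat_centre 0.83 [494.9 -94.6  30.4]
top rest_centre 0.88 [495.5  -0.6  31. ]
top damper_piston 0.75 [ 475.1 -187.1    1.2]
top grease_tub 0.67 [ 560.9 -303.4    3. ]
top valve_spring 0.68 [ 455.4 -307.    -0.7]
top shelf_jar 0.6 [556.9 350.2   4.8]
top torch 0.84 [557.4 287.    1.6]
1.3 [6.33156522e-01 3.07707147e+00 1.29570299e-06] [ 1.06114099  0.27166351 -0.01608477]
```

View pics/top.png

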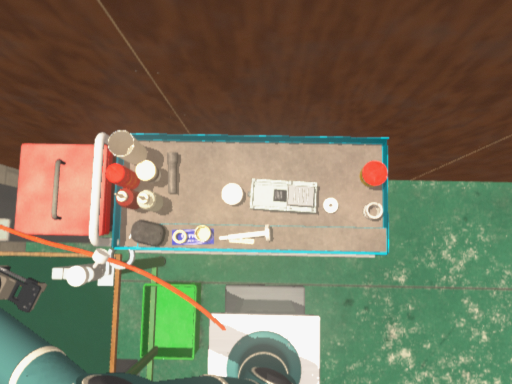

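View pics/a.png

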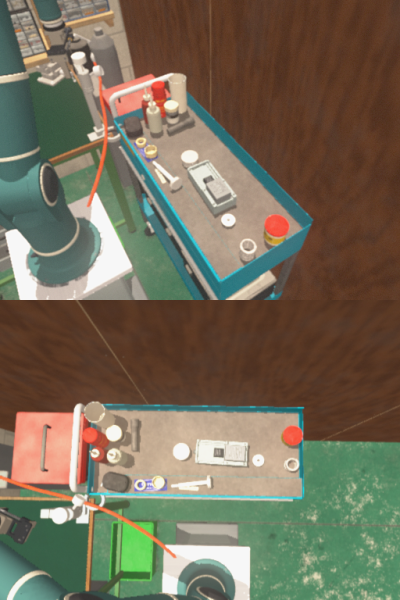

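```bash
cat >> h.py <<'E'
def rv(yaw): # tool down, tool x at yaw (rad)
    return np.pi*np.array([np.cos(yaw/2),np.sin(yaw/2),0])
E
python3 - <<'E'
from h import *
robot.movep([494,-50,230],rv(np.deg2rad(86)))
grip(0.0,20)
s=robot.observe();print(s["t"],s["tcp_pos"],s["tcp_rot"],s["joints"],s["contact_force"])
im=viewer.read_camera("wrist");i=viewer.camera_info("wrist")
for n in("box","cover","tab_press","push_face","seat_centre","rest_centre","damper_piston","seal_tin_2"):
    for d in viewer.pinpoint(n,"wrist")[:1]: print(n,round(d["confidence"],2),w(0,d["at"],i).round(1))
print(i, viewer.camera_info("wrist")["t"])
cv2.imwrite("pics/w1.png",im[:,:,::-1])
E
```

```text
5.1 [494.00106758 -49.99057925 230.0029119 ] [2.29762160e+00 2.14254074e+00 3.82950032e-05] [-0.55510943  0.20470434  0.67691812  1.98926906 -0.15219836  0.9971687
  0.12474956] [ 0.43739537 -0.65964484  1.19581325]
box 0.81 [493.4 -48.9   1.1]
cover 0.77 [490.  -94.9  35.5]
tab_press 0.78 [495.8 -34.5  42. ]
rest_centre 0.62 [4.982e+02 1.000e-01 3.770e+01]
seal_tin_2 0.88 [495.4 100.5   2.1]
{'camera_matrix': array([[297.31863964,   0.        , 253.33108936],
       [  0.        , 297.31863964, 190.0974127 ],
       [  0.        ,   0.        ,   1.        ]]), 'R': array([[ 9.97624437e-01, -6.88874131e-02, -8.87236728e-05],
       [-6.60216658e-02, -9.56488851e-01,  2.84201018e-01],
       [-1.96627361e-02, -2.83520023e-01, -9.58764712e-01]]), 't': array([-496.97193802,  -52.1426504 ,  403.40497205])} [-496.97215676  -52.14277082  403.40493517]
```

View pics/w1.png

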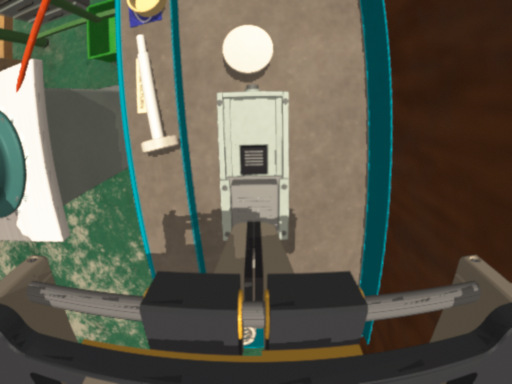

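The wrist picture shows the box at columns 218–289, rows 92–240, with the black tab at about (254,158) and the tin above it at (248,50). I'll rectify it onto the wall-top plane to get an exact yaw and centre.

```bash
cat >> h.py <<'E'
def fpix(i,X):
    c=np.asarray(X)@np.array(i["R"]).T+np.array(i["t"]); th=np.arctan2(np.hypot(c[...,0],c[...,1]),c[...,2]); a=np.arctan2(c[...,1],c[...,0])
    K=np.array(i["camera_matrix"]); return np.stack([K[0,2]+K[0,0]*th*np.cos(a),K[1,2]+K[1,1]*th*np.sin(a)],-1).astype(np.float32)
E
python3 - <<'E'
from h import *
i=viewer.camera_info("wrist"); im=cv2.imread("pics/w1.png")
# rectified: col -> world x 435..555, row down -> y 60..-100, 4px/mm-> 3px/mm
s=3.5
X,Y=np.meshgrid(435+np.arange(int(120*s))/s, 60-np.arange(int(165*s))/s)
m=fpix(i,np.stack([X,Y,0*X+40],-1))
r=cv2.remap(im,m,None,cv2.INTER_CUBIC)
cv2.imwrite("pics/rect.png",r)
g=cv2.cvtColor(r,cv2.COLOR_BGR2GRAY)
# outer side edges per row
L=[];Rr=[]
gb=cv2.GaussianBlur(g,(5,5),0).astype(float)
dx=np.gradient(gb,axis=1)
for y in range(50,-20,-2):
    row=dx[int((60-y)*s)]
    xs=435+np.arange(len(row))/s
    a=(xs>440)&(xs<465); b=(xs>525)&(xs<552)
    L.append((y,xs[a][row[a].argmax()])); Rr.append((y,xs[b][row[b].argmin()]))
for e in(L,Rr):
    e=np.array(e); p=np.polyfit(e[:,0],e[:,1],1)
    k=abs(e[:,1]-np.polyval(p,e[:,0]))<1.5; p=np.polyfit(e[k,0],e[k,1],1); print(p,k.sum(),np.polyval(p,[-31,0]))
# tab
d=(gb<75)&(np.abs(X-495)<25)&(np.abs(Y+32)<25)
n,l,st,c=cv2.connectedComponentsWithStats(d.astype(np.uint8)); k=1+st[1:,4].argmax()
pts=np.argwhere(l==k)[:,::-1].astype(np.float32); (cx,cy),wh,an=cv2.minAreaRect(pts); print(435+cx/s,60-cy/s,np.array(wh)/s,an)
E
```

```text
[5.51312649e-02 4.54482987e+02] 26 [452.77391749 454.4829867 ]
[4.28571429e-02 5.40174026e+02] 11 [538.84545455 540.17402597]
495.61917550223217 -37.66416713169643 [31.74553571 36.41576277] 3.012787342071533
```

View pics/rect.png

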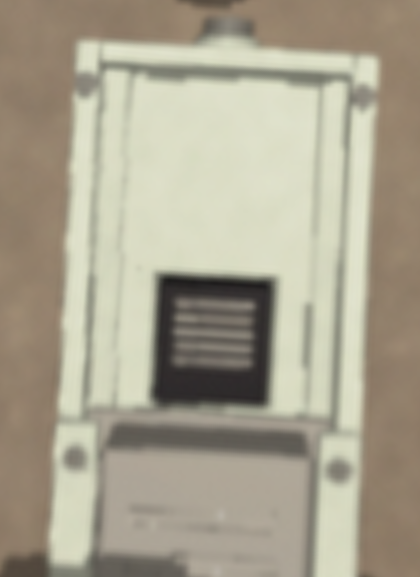

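The tab's top spans columns 155–275, rows 274–405, and the measured wall width of 86 mm matches the spec. The box yaw is about 87.1° and its centre about (494.9, -48.5). I'll press the tab now.

```bash
cat >> h.py <<'E'
th=np.pi/2-0.05; ex=np.array([np.cos(th),np.sin(th),0]); ey=np.array([-np.sin(th),np.cos(th),0]); C=np.array([494.9,-48.5,0])
def B(x,y,z): return C+x*ex+y*ey+[0,0,z]
def U(p): d=np.array(p)-C; return np.array([d@ex,d@ey,d[2]]).round(1)
E
python3 - <<'E'
from h import *
robot.movep(B(15,0,70),rv(th)); robot.servo_line(B(15,0,46),feed=60)
f0=np.array(robot.observe()["contact_force"])
for z in np.arange(42,28.9,-1):
    robot.servo_line(B(15,0,z),feed=25); s=robot.observe(); f=np.array(s["contact_force"])-f0
    print(z,U(s["tcp_pos"]),f.round(1))
    if f[2]>22: break
robot.servo_line(B(15,0,110),feed=150)
im=viewer.read_camera("wrist");cv2.imwrite("pics/w2.png",im[:,:,::-1]);print(robot.observe()["t"])
E
```

```text
42.0 [15.   0.1 41.9] [ 0.8 -0.2  0. ]
41.0 [15.  -0.2 41.1] [ 0.5 -0.1  1.7]
40.0 [15.  -0.2 40.2] [-0.4 -0.8  4.7]
39.0 [15.  -0.2 39.1] [ 0.1 -0.9  4.3]
38.0 [15.  -0.2 38. ] [0.3 0.2 4.9]
37.0 [15.  -0.2 37. ] [ 1.6 -0.7  3.8]
36.0 [15.  -0.2 36. ] [ 0.7 -0.3  3.9]
35.0 [15.  -0.2 34.9] [ 0.8 -1.   3.7]
34.0 [15.  -0.2 34. ] [ 1.  -0.6  3.7]
33.0 [15.  -0.1 33. ] [ 1.4 -0.1  3.7]
32.0 [15.  -0.2 32. ] [ 2.4 -0.6  2.7]
31.0 [15.  -0.2 31.4] [ 0.5 -1.4  9.2]
30.0 [15.  -0.2 31.2] [-2.6 -0.9 20. ]
29.0 [15.  -0.2 31.1] [-5.9 -0.8 31. ]
11.0833
```

View pics/w2.png

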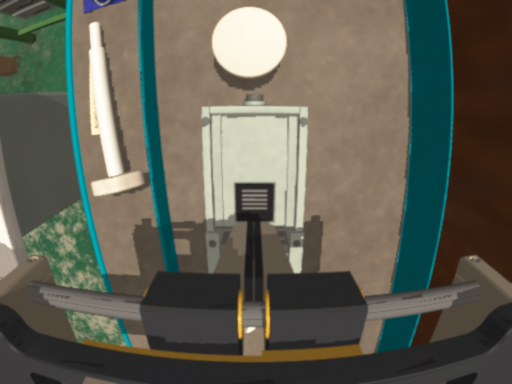

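The tab bottomed at 31.1 mm, which is fully in, and it still shows flat at (254,202). I'll go over and behind the cover and push.

```bash
python3 - <<'E'
from h import *
robot.servo_line(B(-112,0,110),feed=150); robot.servo_line(B(-112,0,51.5),feed=80)
f0=np.array(robot.observe()["contact_force"])
x=-105
while x<=4:
    robot.servo_line(B(x,0,51.5),feed=40); s=robot.observe(); f=np.array(s["contact_force"])-f0
    fx=-f@ex
    if (x+105)%8==0 or fx>6: print(x,U(s["tcp_pos"]),round(fx,1),round(f@ey,1),round(f[2],1))
    if fx>(12 if x>-8 else 25): break
    x+=4 if x<-8 else 1
robot.servo_line(U(s["tcp_pos"])[0]*0+B(x-8,0,51.5),feed=60)
robot.servo_line(B(x-12,0,150),feed=150)
im=viewer.read_camera("wrist");cv2.imwrite("pics/w3.png",im[:,:,::-1]);i=viewer.camera_info("wrist")
for n in("cover","tab_press","push_face","rest_centre"):
    for d in viewer.pinpoint(n,"wrist")[:1]: print(n,round(d["confidence"],2),U(w(0,d["at"],i)))
print(robot.observe()["t"])
E
```

```text
-105 [-104.4   -0.3   51.8] -0.7 -0.9 0.2
-97 [-96.7   0.   51.5] -0.1 -1.3 -0.4
-89 [-88.6   0.   51.5] 0.6 0.1 -0.7
-81 [-80.6   0.   51.5] 0.5 -0.5 -0.1
-73 [-72.6   0.   51.5] 0.1 -0.7 0.3
-65 [-64.6  -0.   51.5] 0.1 -1.2 0.2
-57 [-56.6   0.   51.5] -0.4 -0.4 0.2
-49 [-48.6   0.   51.5] -0.6 -1.2 -0.2
-41 [-40.6  -0.   51.5] 0.2 -0.9 -0.7
-33 [-32.6  -0.   51.5] -0.9 -1.3 0.0
-25 [-24.6   0.   51.5] 0.5 -0.2 -0.7
-17 [-16.6  -0.   51.5] -0.1 -1.0 0.4
-9 [-8.6  0.1 51.5] -1.3 -0.3 -0.3
-1 [-0.9 -0.  51.5] 0.4 -1.5 -0.5
cover 0.69 [48.6 -1.8 37.6]
push_face 0.73 [13.1  2.2 30.3]
23.1167
```

View pics/w3.png

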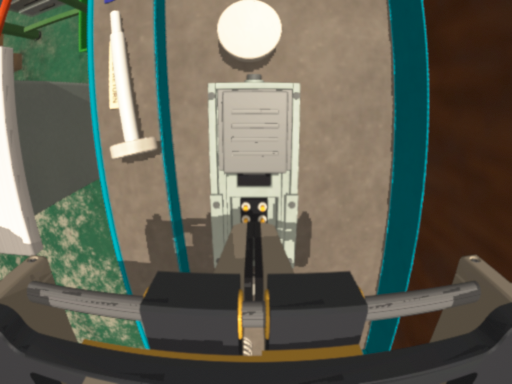

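The cover sits on the rest at columns 219–288, rows 88–173, close to the end stop. The terminals show at (254,212). I'll cross-check with the other cameras and hand in if they agree.

```bash
python3 - <<'E'
from h import *
robot.servo_line(B(-60,0,200),feed=200); robot.hold(0.3)
xs=[]
for c in("wrist","top","scene"):
    viewer.read_camera(c); i=viewer.camera_info(c)
    for d in viewer.pinpoint("cover",c)[:1]: xs.append(U(w(0,d["at"],i))); print(c,xs[-1],d["confidence"])
m=np.median(xs,axis=0); print(m,robot.observe()["t"])
if 38<m[0]<55: print(robot.job_done())
E
```

```text
wrist [49.  -1.1 36.8] 0.95
top [53.4 -2.9 31.3] 0.83
scene [51.4  3.4 33.8] 0.82
[51.4 -1.1 33.8] 24.2333
the job is handed in; nothing more can be done
None
```

The job is handed in, with no verdict returned: the tab is pressed fully in, and the cover is on the rest at about x +50 mm (three cameras read 49 to 53), up against or close to the end stop, with the terminals uncovered.

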